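Crack open a hinged sole mould with a wedge and hold it

TASK

One hinge pin of the sole mould has worked half out: first push it in until its head sits fully home against the hinge. Then take the wooden wedge by its thick end, set its thin end down on the floor of the slot in the middle of the mould's front edge and push it in along that floor until it just lifts the upper half, about 4 mm at the lip (never more than 10 mm). Finish while still gripping the wedge there, with the wedge bearing on the slot's floor and it alone, not the gripper, under the upper half; leave the other things on the bench where they are.

Things in the scene. Friction and masses are not known exactly. Their poses are not given: they have to be found in the camera images.
- mould: Lower half of an aluminium book mould, 180 wide, 130 deep (mm), on a dark 10 mm plate (190 x 240) bolted to the bench; fixed, placed and turned anew (up to 0.25 rad). Origin on the bench under its middle; x to the back (hinge side, away from the robot), y left, z up. Front face x=-65, sides y=-90 and 90, top of the lower half z=42, top of the closed upper half z=62.
- mould_top: Upper half, aluminium, about 1 kg, 180 x 130 x 20 mm, closed at the start. Middle of its front underside: the pry slot, 60 mm wide, 8 mm high above the lower half, 65 mm deep. Its front edge is set back 8 mm there, seen from above as a shallow notch. Origin on the hinge axis, axes like the mould's when closed.
- pry_lip (a point): Middle of the lower front edge of the slot's roof, on the upper half: x=-57, y=0, z=50 mm of the mould when closed. The wedge bears here; it rises as the mould opens. The slot's floor is 8 mm lower and reaches 8 mm further forward.
- hinge (a joint): Opening angle of the upper half, rad: 0 closed, growing as it opens. The lip lies 136 mm in front of the axis: 0.029 rad is 4 mm and 0.074 rad 10 mm of lift. It closes by its own weight (about 5 N at the lip).
- hinge_right (a point): Mouth of the right pin hole, on the outer face of the outer fork cheek, axes like the mould's: x=79, y=-90, z=42 mm of the mould. Two clevis hinges share this axis (along y) behind the back face: two 12 mm fork cheeks with a 20 mm lug of the upper half between, 28 mm square. The left pin is home, the right one half out.
- pin: Steel hinge pin, loose in the right hinge: shank 10 mm diameter in 11 mm holes, 52 mm long, end tapered; head 22 mm diameter, 8 mm thick. Origin in the middle of the head's inner face, y along the shank to its end (the way it goes in). The head starts 17 to 26 mm off the cheek; home, its inner face touches the cheek. Oiled; it slides with under 5 N.
- pin_head (a point): Middle of the pin's head, 4 mm outside its inner face; 4 mm outside point hinge_right when home.
- wedge: Plain beech wedge, about 40 g, 100 mm long, 30 wide, flat underside, 3 mm thick at the toe, 27 at the heel (0.24 mm per mm). Lies flat on the bench, left or right of the mould; toe away from the robot within 0.5 rad. Origin in the middle of the underside, x to the toe (+50 mm). It meets the lip when 21 mm past it, 4 mm of lift at 38 mm; the push takes 5 to 15 N.
- wedge_mid (a point): Middle of the wedge, 7.5 mm above its underside, axes like the wedge's. At 25 mm from the heel (x = -25 mm) the wedge is 21 mm thick.
- wedge_toe (a point): Middle of the lower edge of the wedge's thin end.
- block: Bystander: plain beech packing block of the wedge's outline, 100 x 30 x 27 mm, but not tapered. Origin in the middle of its underside.
- shoe: Bystander: black baby shoe, 110 mm long, on the right. Origin under its middle.
- stamp: Bystander: self-inking stamp, 46 x 70 x 87 mm, back left. Origin under its middle.
- jar: Bystander: amber jar, 60 mm wide and 68 mm high, far left. Origin under its middle.
Mind the look-alikes: they are no part of the job. Leave any purple or turquoise look-alike of the wedge alone.

How it is judged:
By the outcome, as a careful person would: the job done as asked, in the order asked, and still so for the second after the job is handed in, while the arm keeps its last pose, push and grip.
It also fails if it takes over 64 s, if anything falls off the work surface, if the arm or the gripper's body presses on something with over 40 N, if the wrist force passes 120 N, or if a joint passes its speed limit or range.

ROBOT

A 7-joint arm with a two-finger parallel gripper is mounted at the origin on the work surface. World frame = base frame: x ahead of the robot, y to its left, z up, the work surface at z = 0. Lengths are in m, angles in rad, forces in N, time in s.
With the tool pointing down it reaches from about 0.4 to 0.925 m from the base axis. Payload 4.1 kg.
Tool frame: the origin (TCP) lies at the very end of the fingers, on their centre line; the grasp point (between the pads) lies 19 mm behind it; z points along the fingers, y is the line along which they close (so a half turn about z gives the same grasp; the last joint's range is limited). The gripper opens to 85 mm and grips with 20 to 120 N. Pads are 22 mm wide; open, the fingers measure 114 mm over their backs; the gripper's body (76 mm by 85 mm) begins 54 mm behind the grasp point. The pads swing forward as they close: fully open they stand 13 mm farther back than shut.
Start: joints at [-1.223, 0.398, 0.045, 1.537, -0.019, 1.207, -0.051], TCP at [0.281, 0.586, 0.231] pointing down, gripper open.
Joint ranges: [-2.82, 2.82], [-0.49, 2.23], [-1.37, 1.46], [0, 2.46], [-1.36, 4.5], [0.23, 2], [-2.94, 2.94]. Speed limits (rad/s): [2.57, 2.57, 3.14, 3.14, 3.14, 3.14, 3.14].

INTERFACE

Orientations are given as a 3x3 rotation matrix whose columns are the frame's x, y, z axes.
In Python, from station import bot gives the robot as it stands.
- The arm moves only by the shell command python3 -m jog 'ROWS' [OPENING] [FORCE]. ROWS is JSON, a list of rows, each a list of 2 entries, a list of its own where there are three numbers: the shift along the tool's x, y, z each as a share of 6 cm, from -1 to 1, then the turn, a rotation vector about the tool's x, y, z each as a share of 90 degrees, from -1 to 1. In form: [[[dx, dy, dz], [ax, ay, az]], ...]. A call has 1 to 20 rows; each row shifts and turns the commanded pose from where the row before left it, along the tool's axes as they then stand; what a row does not reach is not made up. A row lasts 1/8 s, in which the tool goes at most 62.5 mm and 10.7 degrees, less where a joint would pass 70% of its speed; a pose out of reach is approached as far as the arm can. A call with a number of a shift or a turn outside -1 to 1 is refused whole. A call with a gripper value outside its range is refused whole. OPENING is the opening, from -1 (shut) to 1 (fully open), set as the call begins (- or left out, the last holds). The fingers move at their own pace and stop on an object; FORCE is the grip in N (left out, the last holds). Time passes only in rows, so rows that do not move let the fingers close. It gives the time, the measured TCP pose, the force, the opening and the grip force at its end, in the units of the state.
- bot.observe(): the state, without advancing time (a new reading comes with each control period).
- bot.snapshot(name): name is "scene" or "top" or "wrist"; returns a dict with "image" (480x640x3 uint8, red, green, blue), "range_z" (480x640 float32, m along the optical axis (not along the pixel's ray), 0 where there is no reading), "intrinsics" (3x3 intrinsics, pixels), "rvec" (rotation vector, rad) and "tvec" (3), from world to camera coordinates, as OpenCV has them. Camera axes: x right, y down, z forward; pixel columns grow to the right and rows downward; lengths in m; the calibration is good to about 2 mm. A picture is of the moment at which its call begins.
- bot.close_job(): hands the job in; it is judged then, once.
Trained networks look in a picture, given as the dict that the camera call returned (one of the last four; its "shot" number tells which), for a name from the list of things; names that differ only in an ending like _2 or _b are one class to them, and where a whole thing is asked for, a point or a joint stands for the part that bears it (a point fixed in the world has none). Each returns a list of dicts, best first, with "confidence" (0 to 1); they miss things now and then, are a little off and sometimes report something else, mostly with a low value. They report only what shows in the picture. A call takes as long as a camera call. They do not tell look-alikes from the thing itself.
- bot.look_for(name, picture): "extent" ([left, top, right, bottom] in pixels, round what is visible of it).
- bot.regions_of(name, picture): "region" (480x640 bool, what is visible of it) and "extent" ([left, top, right, bottom] in pixels, round what is visible of it).
The state is a dict: "clock": time; "qpos": joint angles; "qd": joint speeds; "joint_efforts": joint torques, N m; "tcp_pos": TCP position; "tcp_rot": TCP orientation; "contact_force": force on the tool from outside, world axes, zero at the start; "moment": the same for the moment, N m; "grip_width": opening from 0.0 (shut) to 1.0 (fully open); "grip_force": force on a finger pad.
Only numpy, scipy, OpenCV 4.12 (cv2) and the standard library are available. Lean on these libraries where they do the work, as an engineer would, in place of code of your own. Each camera call takes 0.05 s, during which the arm holds its last target. There are 200 camera calls.

## Working session

There is one attempt and no reset: what is moved stays moved. The work goes in short steps, Python scripts to look and compute and a shell command to move; the robot and the scene stay as the last step left them, time stands still between calls to the robot, and variables do not carry over. Pictures are saved under pics/ and viewed, at most 10 in all, crops included, and the job is handed in when it is done.

```bash
mkdir -p pics; ls; cat > h.py <<'E'
import numpy as np, cv2
from station import bot
def cam(p):
    R=cv2.Rodrigues(np.array(p["rvec"],float))[0]; return R,np.array(p["tvec"],float).ravel(),np.array(p["intrinsics"],float)
def cloud(p):
    R,t,K=cam(p); z=p["range_z"]; v,u=np.mgrid[0:480,0:640]
    c=np.stack([(u-K[0,2])/K[0,0]*z,(v-K[1,2])/K[1,1]*z,z],-1)
    w=(c-t)@R; w[z<=0]=np.nan; return w
def proj(p,X):
    R,t,K=cam(p); c=np.atleast_2d(X)@R.T+t; q=c@K.T; return q[:,:2]/q[:,2:]
def save(p,n): cv2.imwrite("pics/"+n+".png",p["image"][:,:,::-1])
E
cat > a.py <<'E'
from h import *
np.set_printoptions(precision=4,suppress=True)
for n in ("top","scene"):
    p=bot.snapshot(n); save(p,n+"0"); W=cloud(p)
    R,t,K=cam(p); print(n,"campos",-R.T@t)
    for nm in ("mould_top","mould","pin","wedge","block","shoe","stamp","jar"):
        for r in bot.regions_of(nm,p)[:3]:
            m=r["region"]; w=W[m]; w=w[~np.isnan(w[:,0])]
            print(nm,round(r["confidence"],2),r["extent"],np.median(w,0) if len(w) else None, np.percentile(w[:,2],95) if len(w) else None)
s=bot.observe(); print(s["clock"],s["tcp_pos"],s["tcp_rot"],s["contact_force"],s["grip_width"])
E
python3 a.py
```

```text
pics
top campos [0.4038 0.0174 1.0811]
mould_top 0.97 [267.9, 177.0, 357.0, 248.3] [0.5694 0.0393 0.062 ] 0.06511190716611881
mould 0.87 [257.0, 175.1, 371.2, 261.0] [0.5653 0.0381 0.0599] 0.06459371760666689
mould 0.15 [168.5, 138.2, 212.3, 172.0] [0.6991 0.3175 0.0831] 0.0891620993608549
pin 0.59 [483.4, 193.9, 535.0, 219.2] [ 0.5997 -0.4094  0.0313] 0.042007946918977676
pin 0.38 [357.2, 186.8, 368.7, 195.0] [ 0.6304 -0.0758  0.0456] 0.05230419880767712
wedge 0.78 [495.0, 238.2, 532.8, 276.7] [ 0.4798 -0.4166  0.0146] 0.025292032295200034
wedge 0.73 [432.5, 159.4, 457.3, 202.3] [ 0.6617 -0.2625  0.0137] 0.0255494985562058
wedge 0.63 [439.7, 218.0, 454.7, 260.9] [ 0.519  -0.2663  0.0147] 0.025819044735153545
block 0.63 [175.2, 233.5, 199.6, 282.7] [0.4723 0.3264 0.0264] 0.02985657020461163
shoe 0.82 [483.7, 191.9, 539.0, 221.5] [ 0.5988 -0.4115  0.0312] 0.04188754855252222
shoe 0.65 [358.2, 190.8, 369.6, 197.8] [ 0.6298 -0.0766  0.0449] 0.05209344953894607
stamp 0.82 [169.0, 139.9, 210.8, 172.5] [0.6981 0.317  0.0831] 0.08917629661050566
jar 0.98 [114.7, 178.5, 148.9, 208.8] [0.6166
[... 542 characters left out ...]
.6696 -0.2688  0.014 ] 0.0260935889753325
wedge 0.79 [187.6, 309.5, 232.0, 350.1] [ 0.5266 -0.2727  0.0127] 0.025382398950622793
wedge 0.78 [173.0, 256.1, 196.7, 294.8] [ 0.386  -0.2291  0.0136] 0.025981597504809877
block 0.64 [365.6, 158.8, 406.9, 182.5] [0.4791 0.3203 0.0234] 0.028624961614858366
shoe 0.6 [137.1, 382.9, 203.6, 431.1] [ 0.6135 -0.4232  0.0306] 0.04136886497634034
stamp 0.67 [443.9, 194.7, 479.1, 237.3] [0.7157 0.3017 0.0659] 0.08760856982796364
jar 0.9 [452.6, 149.4, 480.7, 186.5] [0.6288 0.4389 0.0455] 0.06919764343901506
0.9 [0.2808 0.5863 0.2314] [[-0.9019  0.432   0.0001]
 [ 0.432   0.9019  0.0001]
 [ 0.      0.0002 -1.    ]] [ 0.6468 -0.455  -0.4895] 1.0018777526869018
```

```bash
python3 -c "
import cv2;a=cv2.imread('pics/top0.png')[120:320,150:560];cv2.imwrite('pics/topc.png',cv2.resize(a,None,fx=1.95,fy=1.95,interpolation=cv2.INTER_CUBIC))"
```

```text
(no output)
```

View pics/topc.png

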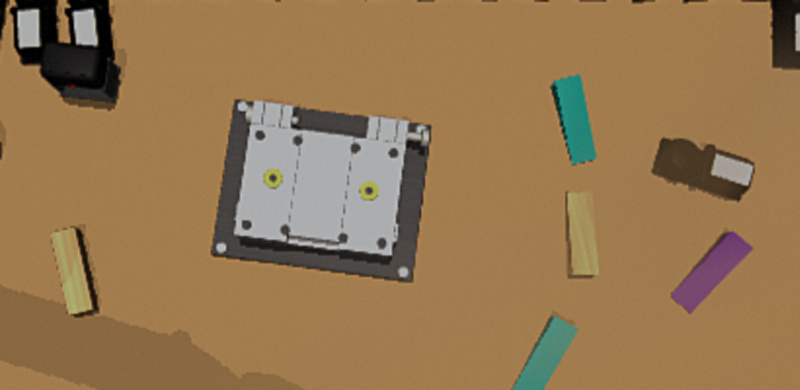

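View pics/scene0.png

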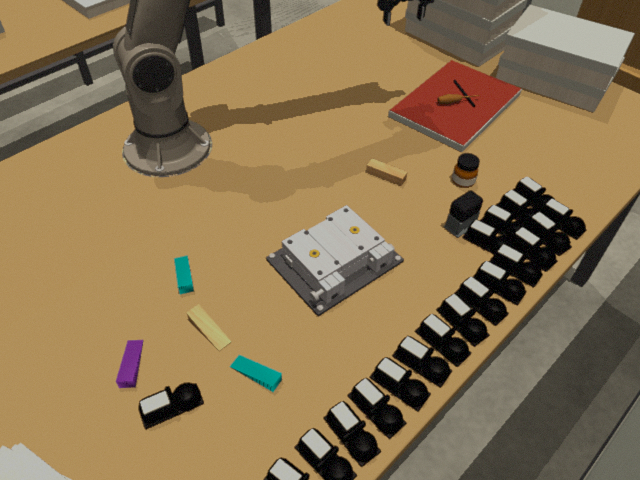

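The picture shows the wedge, plain beech, at about (448,239) in the top view, right of the mould. Teal and purple look-alikes lie around it, and the untapered block is at far left. The half-out pin is at (363,190), on the mould's back right.

```bash
cat > b.py <<'E'
from h import *
np.set_printoptions(precision=4,suppress=True)
p=bot.snapshot("top"); q=bot.snapshot("scene")
for p in (p,q):
    W=cloud(p); v=W.reshape(-1,3); img=p["image"].reshape(-1,3)
    m=(v[:,2]>.054)&(v[:,2]<.072)&(np.hypot(v[:,0]-.57,v[:,1]-.035)<.125)
    pts=v[m]; r=cv2.minAreaRect(pts[:,:2].astype(np.float32)); print("rect",r,len(pts),np.median(pts[:,2]))
    print(cv2.boxPoints(r))
    # wedge
    m=(v[:,2]>.0035)&(v[:,2]<.04)&(abs(v[:,0]-.52)<.075)&(abs(v[:,1]+.268)<.035)
    m&=(img[:,0].astype(int)>img[:,2]+20)
    pts=v[m]; r=cv2.minAreaRect(pts[:,:2].astype(np.float32)); print("wedge",r,len(pts))
    print(cv2.boxPoints(r))
    A=np.c_[pts[:,:2],np.ones(len(pts))]; print("slope",np.linalg.lstsq(A,pts[:,2],rcond=None)[0][:2])
    # pin
    m=(v[:,2]>.02)&(v[:,2]<.07)&(abs(v[:,0]-.633)<.03)&(v[:,1]<-.055)&(v[:,1]>-.12)
    print("pin",v[m][np.argsort(v[m][:,1])][::2])
E
python3 b.py
```

```text
rect ((0.5805870890617371, 0.04050826281309128), (0.18412865698337555, 0.1585138440132141), 82.87754821777344) 5018 0.06191268528588181
[[ 0.4905 -0.041 ]
 [ 0.6478 -0.0607]
 [ 0.6706  0.122 ]
 [ 0.5134  0.1417]]
wedge ((0.5199297070503235, -0.26770707964897156), (0.06864067912101746, 0.14789646863937378), 89.60279846191406) 626
[[ 0.4457 -0.3015]
 [ 0.5936 -0.3025]
 [ 0.5941 -0.2339]
 [ 0.4462 -0.2329]]
slope [-0.1696 -0.055 ]
pin [[ 0.628  -0.0835  0.0477]
 [ 0.6254 -0.0834  0.049 ]
 [ 0.6342 -0.0832  0.0509]
 [ 0.6227 -0.0832  0.0509]
 [ 0.6198 -0.0817  0.0426]
 [ 0.6212 -0.0813  0.0472]
 [ 0.6275 -0.0811  0.0496]
 [ 0.6251 -0.081   0.0503]
 [ 0.6364 -0.081   0.051 ]
 [ 0.6199 -0.0795  0.0423]
 [ 0.6213 -0.0791  0.0465]
 [ 0.6255 -0.0789  0.0484]
 [ 0.6318 -0.0787  0.0511]
 [ 0.6361 -0.0786  0.0523]
 [ 0.6392 -0.0776  0.0388]
 [ 0.6333 -0.0771  0.0443]
 [ 0.6216 -0.077   0.0448]
 [ 0.6304 -0.0768  0.0471]
 [ 0.6279 -0.0767  0.0481]
 [ 0.6228 -0.0752  0.0393]
 [ 0.6315 -0.075   0.0418]
 [ 0.6289 -0.0749  0.0432]
 [ 0.6271 -0.0728  0.0407]
 [ 0.6291 -0.0727  0.0421]
 [ 0.6331 -0.072
[... 4664 characters left out ...]
 0.6163 -0.0577  0.0534]
 [ 0.6047 -0.0576  0.0389]
 [ 0.6331 -0.0574  0.0558]
 [ 0.6045 -0.0574  0.0282]
 [ 0.6331 -0.0573  0.0522]
 [ 0.6103 -0.0573  0.0233]
 [ 0.6042 -0.0571  0.0482]
 [ 0.65   -0.0571  0.0481]
 [ 0.6098 -0.0571  0.0634]
 [ 0.6041 -0.0569  0.0239]
 [ 0.6038 -0.0568  0.0609]
 [ 0.6178 -0.0565  0.0637]
 [ 0.6501 -0.0564  0.0233]
 [ 0.6377 -0.0564  0.0558]
 [ 0.6489 -0.0563  0.0565]
 [ 0.6234 -0.0563  0.0554]
 [ 0.629  -0.0561  0.0538]
 [ 0.6261 -0.056   0.0544]
 [ 0.6203 -0.056   0.0523]
 [ 0.6087 -0.0559  0.058 ]
 [ 0.6401 -0.0559  0.0543]
 [ 0.6492 -0.0559  0.0358]
 [ 0.6114 -0.0558  0.0604]
 [ 0.6487 -0.0556  0.0419]
 [ 0.649  -0.0555  0.0318]
 [ 0.6252 -0.0552  0.0561]]
```

```bash
python3 -m jog '[[[0,0,0],[0,0,0.1135]],[[0,0,0],[0,0,0.1135]],[[0,0,0],[0,0,0.1135]],[[0,0,0],[0,0,0.1135]],[[0,0,0],[0,0,0.1135]],[[0,0,0],[0,0,0.1135]],[[0,0,0],[0,0,0.1135]]]' -1 40 && python3 -m jog '[[[-0.68,0.447,0],[0,0,0]],[[-0.68,0.447,0],[0,0,0]],[[-0.68,0.447,0],[0,0,0]],[[-0.68,0.447,0],[0,0,0]],[[-0.68,0.447,0],[0,0,0]],[[-0.68,0.447,0],[0,0,0]],[[-0.68,0.447,0],[0,0,0]],[[-0.68,0.447,0],[0,0,0]],[[-0.68,0.447,0],[0,0,0]],[[-0.68,0.447,0],[0,0,0]],[[-0.68,0.447,0],[0,0,0]],[[-0.68,0.447,0],[0,0,0]],[[-0.68,0.447,0],[0,0,0]],[[-0.68,0.447,0],[0,0,0]],[[-0.68,0.447,0],[0,0,0]],[[-0.68,0.447,0],[0,0,0]]]'
```

```text
clock: 1.88
tcp_pos: [0.2808, 0.5863, 0.2314]
tcp_rot: [[0.129, 0.992, 0.0], [0.992, -0.129, 0.0], [0.0, 0.0, -1.0]]
contact_force: [0.1, -0.9, -0.9]
grip_width: -0.004
grip_force: 0.0
clock: 3.88
tcp_pos: [0.6268, -0.1157, 0.2314]
tcp_rot: [[0.123, 0.992, 0.001], [0.992, -0.123, 0.0], [0.001, 0.0, -1.0]]
contact_force: [0.1, 0.6, 0.6]
grip_width: -0.003
grip_force: 0.0
```

```bash
python3 - <<'E'
from h import *
np.set_printoptions(precision=4,suppress=True)
p=bot.snapshot("wrist"); save(p,"w1"); W=cloud(p)
o=np.array([.5657,.0391]);c,s=np.cos(-.1243),np.sin(-.1243);Rm=np.array([[c,-s],[s,c]])
v=W.reshape(-1,3); L=np.c_[(v[:,:2]-o)@Rm,v[:,2]]*1000
m=(L[:,2]>33)&(L[:,2]<60)&(L[:,1]<-95)&(L[:,1]>-135)&(abs(L[:,0]-79)<25)
print(m.sum(),np.nanpercentile(L[m],[1,5,50,95,99],axis=0) if m.sum() else 0)
m=(L[:,2]>48)&(L[:,2]<60)&(L[:,1]<-80)&(L[:,1]>-95)&(abs(L[:,0]-79)<25); print(m.sum(),np.nanpercentile(L[m],[1,5,50,95,99],axis=0))
for r in bot.look_for("pin_head",p)[:2]: print(r)
E
```

```text
428 [[  70.4618 -114.8772   37.5462]
 [  72.2344 -114.3802   41.7409]
 [  80.8716 -107.6449   46.4595]
 [  89.541   -96.5861   51.3149]
 [  91.39    -95.5436   52.0539]]
419 [[ 66.9078 -89.0599  54.6202]
 [ 67.7803 -88.9655  54.9609]
 [ 80.7805 -84.9554  56.1013]
 [ 93.7728 -80.3204  57.3142]
 [ 94.631  -80.2742  58.0224]]
{'extent': [120.3, 1.0, 348.9, 177.1], 'confidence': 0.25}
```

View pics/w1.png

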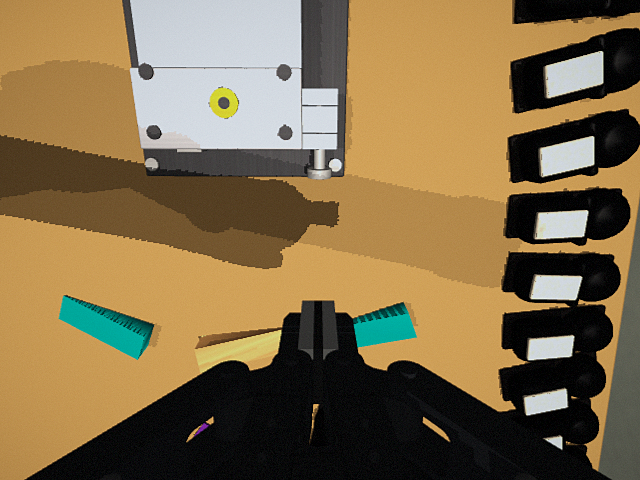

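The wrist picture shows the pin head at about (318,175), sticking out of the right hinge (320,120). The shut fingers are in line with it.

```bash
python3 -m jog '[[[0,0,0.6],[0,0,0]],[[0,0,0.8],[0,0,0]],[[0,0.017,0.8],[0,0,0]],[[0,0,0.8],[0,0,0]],[[0,0,0.3],[0,0,0]],[[0,0,0],[0,0,0]],[[0.2,0,0],[0,0,0]],[[0.1,0,0],[0,0,0]]]' && python3 -m jog '[[[0.08,0,0],[0,0,0]],[[0.08,0,0],[0,0,0]],[[0.05,0,0],[0,0,0]],[[0,0,0],[0,0,0]]]'
```

```text
clock: 4.97
tcp_pos: [0.631, -0.0953, 0.0352]
tcp_rot: [[0.122, 0.993, 0.004], [0.993, -0.122, 0.001], [0.001, 0.004, -1.0]]
contact_force: [0.6, -0.8, 0.3]
grip_width: 0.0
grip_force: 0.2
clock: 5.48
tcp_pos: [0.6308, -0.084, 0.0332]
tcp_rot: [[0.123, 0.992, -0.0], [0.992, -0.123, 0.0], [0.0, -0.0, -1.0]]
contact_force: [-0.2, 0.1, -0.7]
grip_width: 0.001
grip_force: 0.0
```

```bash
python3 -m jog '[[[0.04,0,0],[0,0,0]],[[0.03,0,0],[0,0,0]],[[0,0,0],[0,0,0]]]'; python3 -m jog '[[[0.025,0,0],[0,0,0]],[[0,0,0],[0,0,0]]]' ; python3 -m jog '[[[0.025,0,0],[0,0,0]],[[0,0,0],[0,0,0]]]'
```

```text
clock: 5.85
tcp_pos: [0.6313, -0.08, 0.0332]
tcp_rot: [[0.123, 0.992, -0.0], [0.992, -0.123, 0.0], [0.0, -0.0, -1.0]]
contact_force: [0.3, -0.1, 0.3]
grip_width: 0.002
grip_force: 0.0
clock: 6.1
tcp_pos: [0.6314, -0.079, 0.0333]
tcp_rot: [[0.124, 0.992, -0.0], [0.992, -0.124, -0.0], [-0.0, 0.0, -1.0]]
contact_force: [-0.2, -0.6, -0.0]
grip_width: -0.001
grip_force: 0.4
clock: 6.35
tcp_pos: [0.6314, -0.0789, 0.0333]
tcp_rot: [[0.125, 0.992, 0.0], [0.992, -0.125, -0.002], [-0.002, 0.0, -1.0]]
contact_force: [-0.6, -5.7, -0.3]
grip_width: 0.001
grip_force: 2.3
```

```bash
python3 -m jog '[[[0.025,0,0],[0,0,0]],[[0,0,0],[0,0,0]]]'; python3 -m jog '[[[0.025,0,0],[0,0,0]],[[0,0,0],[0,0,0]]]'; python3 - <<'E'
from h import *
np.set_printoptions(precision=1,suppress=True)
o=np.array([.5657,.0391]);c,s=np.cos(-.1243),np.sin(-.1243);Rm=np.array([[c,-s],[s,c]])
p=bot.snapshot("scene"); W=cloud(p); cv2.imwrite("pics/s2.png",cv2.resize(p["image"][230:350,230:430,::-1],None,fx=4,fy=4,interpolation=cv2.INTER_CUBIC))
E
```

```text
clock: 6.6
tcp_pos: [0.6314, -0.0789, 0.0334]
tcp_rot: [[0.125, 0.992, 0.0], [0.992, -0.125, -0.004], [-0.004, 0.0, -1.0]]
contact_force: [-0.5, -6.7, -0.6]
grip_width: -0.002
grip_force: 3.4
clock: 6.85
tcp_pos: [0.6314, -0.0789, 0.0334]
tcp_rot: [[0.126, 0.992, 0.0], [0.992, -0.126, -0.006], [-0.006, 0.001, -1.0]]
contact_force: [-1.1, -8.2, -1.1]
grip_width: 0.002
grip_force: 4.4
```

View pics/s2.png

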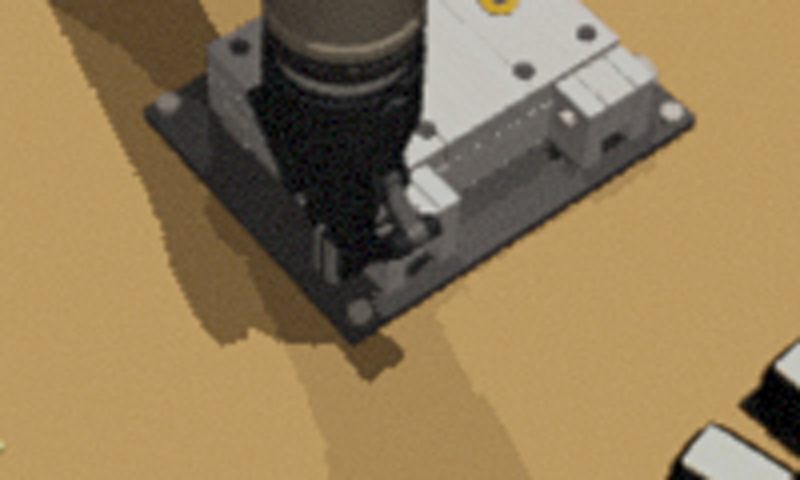

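The gripper hides the pin in this picture: fingertips at about (340,260), hinge at (440,230). I'll back off and measure the gap.

```bash
python3 -m jog '[[[-0.3,0,0],[0,0,0]],[[-0.3,0,0],[0,0,0]],[[-0.2,0,-0.8],[0,0,0]],[[0,0,-0.8],[0,0,0]],[[0,0,-0.8],[0,0,0]],[[0,0,-0.8],[0,0,0]],[[0,0,0],[0,0,0]]]'; python3 - <<'E'
from h import *
np.set_printoptions(precision=1,suppress=True)
o=np.array([.5657,.0391]);c,s=np.cos(-.1243),np.sin(-.1243);Rm=np.array([[c,-s],[s,c]])
p=bot.snapshot("wrist"); W=cloud(p); save(p,"w2")
q=bot.snapshot("scene")
a=cv2.resize(p["image"][60:220,200:400,::-1],None,fx=2,fy=2);b=cv2.resize(q["image"][250:330,270:370,::-1],None,fx=4,fy=4)
cv2.imwrite("pics/c2.png",np.hstack([a,b]))
for p in (p,q):
  v=cloud(p).reshape(-1,3); L=np.c_[(v[:,:2]-o)@Rm,v[:,2]]*1000
  m=(L[:,2]>33)&(L[:,2]<56)&(L[:,1]<-91)&(L[:,1]>-135)&(abs(L[:,0]-79)<25)
  print(m.sum(),np.nanpercentile(L[m],[1,5,50,95,99],axis=0) if m.sum() else 0)
E
```

```text
clock: 7.78
tcp_pos: [0.6286, -0.1233, 0.2302]
tcp_rot: [[0.124, 0.992, 0.009], [0.992, -0.124, 0.0], [0.001, 0.009, -1.0]]
contact_force: [-0.7, -0.1, -0.8]
grip_width: 0.0
grip_force: 0.0
204 [[ 70.1 -97.4  42.5]
 [ 71.1 -97.3  43.5]
 [ 81.1 -94.2  50.7]
 [ 90.3 -91.6  52.8]
 [ 91.3 -91.1  53.1]]
92 [[  54.1 -100.1   34.2]
 [  57.6  -99.7   35.5]
 [  82.9  -95.6   45.9]
 [  92.3  -91.1   53.5]
 [  95.2  -91.    54.7]]
```

View pics/c2.png

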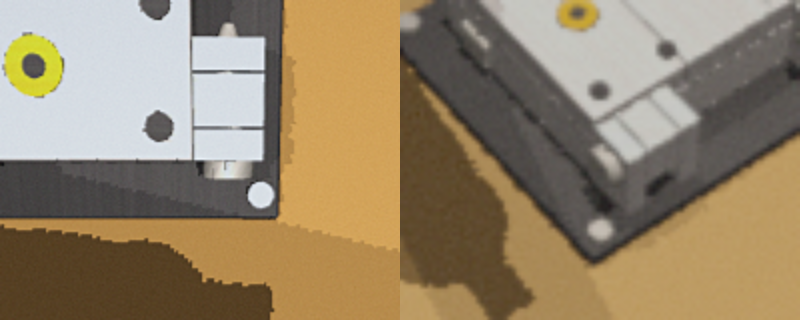

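The pin is home: its head's outer face is 8 mm off the cheek, and the tapered end shows at the far side (230,30) of the left half. Next is the wedge pose.

```bash
python3 - <<'E'
from h import *
np.set_printoptions(precision=4,suppress=True)
for n in ("top","scene"):
    p=bot.snapshot(n); W=cloud(p)
    for r in bot.regions_of("wedge",p):
        pts=W[r["region"]]; pts=pts[~np.isnan(pts[:,0])]
        md=np.median(pts,0)
        if np.hypot(md[0]-.52,md[1]+.268)>.03: continue
        pts=pts[pts[:,2]>.0025]
        R=cv2.minAreaRect(pts[:,:2].astype(np.float32)); b=cv2.boxPoints(R)
        A=np.c_[pts[:,:2],np.ones(len(pts))]; top=pts
        print(n,r["confidence"],r["extent"],R,"\n",b,np.linalg.lstsq(A,pts[:,2],rcond=None)[0], np.percentile(pts[:,2],[2,98]))
E
```

```text
top 0.63 [439.5, 220.2, 458.2, 261.0] ((0.4721405804157257, -0.2070571929216385), (0.07721772789955139, 0.22536247968673706), 34.268272399902344) 
 [[ 0.3768 -0.1357]
 [ 0.5037 -0.3219]
 [ 0.5675 -0.2784]
 [ 0.4406 -0.0922]] [-0.0049  1.841   0.5173] [0.006  0.0286]
scene 0.82 [187.2, 306.4, 231.0, 350.5] ((0.5271446108818054, -0.2710699737071991), (0.03168366849422455, 0.10292764753103256), 89.57953643798828) 
 [[ 0.4756 -0.2865]
 [ 0.5785 -0.2873]
 [ 0.5787 -0.2556]
 [ 0.4758 -0.2549]] [-0.2175  0.0794  0.1503] [0.0031 0.027 ]
```

```bash
python3 -m jog '[[[-0.537,-0.358,0],[0,0,0]],[[-0.537,-0.358,0],[0,0,0]],[[-0.537,-0.358,0],[0,0,0]],[[-0.537,-0.358,0],[0,0,0]],[[-0.537,-0.358,0],[0,0,0]],[[0,0,0.14],[0,0,0.115]],[[0,0,0.14],[0,0,0.115]],[[0,0,0.14],[0,0,0.115]],[[0,0,0.14],[0,0,0.115]],[[0,0,0.14],[0,0,0.115]],[[0,0,0.14],[0,0,0.115]],[[0,0,0.14],[0,0,0.115]],[[0,0,0.14],[0,0,0.115]],[[0,0,0],[0,0,0]]]' 1; cat > w.py <<'E'
from h import *
import sys
np.set_printoptions(precision=4,suppress=True)
p=bot.snapshot("wrist"); W=cloud(p); save(p,sys.argv[1])
v=W.reshape(-1,3); hsv=cv2.cvtColor(p["image"],cv2.COLOR_RGB2HSV).reshape(-1,3)
m=(v[:,2]>.0045)&(v[:,2]<.035)&(abs(v[:,0]-.525)<.08)&(abs(v[:,1]+.27)<.04)&(hsv[:,0]<35)
pts=v[m]; print(len(pts))
R=cv2.minAreaRect(pts[:,:2].astype(np.float32)); print(R); print(cv2.boxPoints(R)); print(pts[:,2].min(),pts[:,2].max())
# top-face plane fit (RANSAC-light): steepness 0.24
A=np.c_[pts[:,:2],np.ones(len(pts))]; w=np.ones(len(pts),bool)
for _ in range(10):
    k=np.linalg.lstsq(A[w],pts[w,2],rcond=None)[0]; w=abs(A@k-pts[:,2])<.0015
print("plane",k,np.hypot(k[0],k[1]),"yaw",np.arctan2(-k[1],-k[0]),w.sum(), cv2.minAreaRect(pts[w][:,:2].astype(np.float32)))
for r in bot.look_for("wedge",p)[:4]: print(r["extent"],r["confidence"])
E
python3 w.py w3
```

```text
clock: 9.82
tcp_pos: [0.4988, -0.2679, 0.1566]
tcp_rot: [[1.0, 0.004, -0.003], [0.004, -1.0, 0.0], [-0.003, -0.0, -1.0]]
contact_force: [-0.2, 0.2, 0.6]
grip_width: 0.999
grip_force: 0.0
5058
((0.5255641341209412, -0.2688489854335785), (0.03002421371638775, 0.09977220743894577), 89.37666320800781)
[[ 0.4755 -0.2833]
 [ 0.5753 -0.2844]
 [ 0.5756 -0.2544]
 [ 0.4758 -0.2533]]
0.0045018656974861 0.028840596437331167
plane [-0.2392  0.001   0.1412] 0.23919321145023859 yaw -0.004287678326861128 4873 ((0.5251699686050415, -0.26884472370147705), (0.03002421371638775, 0.09898407757282257), 89.37666320800781)
[229.2, 301.1, 309.5, 394.0] 0.9
[293.4, 0.0, 351.5, 72.3] 0.74
[443.5, 20.4, 628.3, 134.4] 0.71
[444.9, 188.2, 580.8, 293.4] 0.68
```

View pics/w3.png

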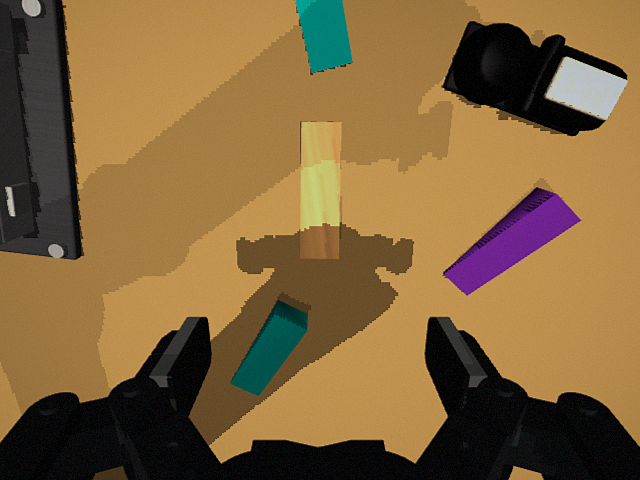

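The wrist picture shows the wedge at (320,190), toe up and heel at (320,258), centred between the open fingers. The teal piece at (270,345) is clear of them.

```bash
python3 -m jog '[[[0,0.012,0.6],[0,0,0]],[[0,0,0.6],[0,0,0]],[[0,0,0.6],[0,0,0]],[[0,0,0.6],[0,0,0]],[[0,0,0.15],[0,0,0]],[[0,0,0],[0,0,0]]]' 0.3 && python3 -m jog '[[[0,0,0],[0,0,0]],[[0,0,0],[0,0,0]],[[0,0,0],[0,0,0]],[[0,0,0],[0,0,0]],[[0,0,0],[0,0,0]],[[0,0,0],[0,0,0]]]' -1 80
```

```text
clock: 10.68
tcp_pos: [0.4999, -0.2695, 0.0055]
tcp_rot: [[1.0, 0.002, 0.0], [0.002, -1.0, -0.0], [0.0, 0.0, -1.0]]
contact_force: [-0.3, 0.6, -0.2]
grip_width: 0.651
grip_force: 0.0
clock: 11.42
tcp_pos: [0.5007, -0.2699, 0.0069]
tcp_rot: [[1.0, 0.002, 0.003], [0.002, -1.0, -0.001], [0.003, 0.001, -1.0]]
contact_force: [-0.5, -0.1, 5.4]
grip_width: 0.325
grip_force: 79.3
```

```bash
python3 -m jog '[[[0,0,-0.2],[0,0,0]],[[0,0,-0.6],[0,0,0]],[[0,0,-0.8],[0,0,0]],[[0,0,-0.8],[0,0,0]],[[0,0,0],[0,0,0]],[[0,0,0],[0,0,0]]]'; python3 - <<'E'
from h import *
np.set_printoptions(precision=4,suppress=True)
s=bot.observe(); P=np.array(s["tcp_pos"]); T=np.array(s["tcp_rot"])
p=bot.snapshot("wrist"); save(p,"w4"); v=cloud(p).reshape(-1,3)
L=((v-P)@T)*1000
hsv=cv2.cvtColor(p["image"],cv2.COLOR_RGB2HSV).reshape(-1,3)
m=(abs(L[:,0]-30)<60)&(abs(L[:,1])<22)&(abs(L[:,2])<30)&(hsv[:,1]>60)
pts=L[m]; print(P,len(pts)); A=np.c_[pts[:,:2],np.ones(len(pts))]; w=(pts[:,0]>15)
for _ in range(10):
    k=np.linalg.lstsq(A[w],pts[w,2],rcond=None)[0]; w=(abs(A@k-pts[:,2])<1.5)&(pts[:,0]>12)
print("plane tool z=",k,w.sum()); R=cv2.minAreaRect(pts[w][:,:2].astype(np.float32)); print(R,"\n",cv2.boxPoints(R), "toe x",np.percentile(pts[w][:,0],99.5))
q=bot.snapshot("scene")
uv=proj(q,P)[0]; print(uv); x,y=int(uv[0]),int(uv[1])
cv2.imwrite("pics/g.png",np.hstack([cv2.resize(p["image"][100:340,220:420,::-1],(400,480)),cv2.resize(q["image"][y-60:y+60,x-50:x+50,::-1],(400,480))]))
E
```

```text
clock: 12.18
tcp_pos: [0.4995, -0.2686, 0.1491]
tcp_rot: [[1.0, 0.002, 0.0], [0.002, -1.0, 0.001], [0.0, -0.001, -1.0]]
contact_force: [-0.4, 0.4, -1.2]
grip_width: 0.328
grip_force: 79.0
[ 0.4995 -0.2686  0.1491] 20778
plane tool z= [  0.2429   0.0009 -14.2031] 13155
((43.699302673339844, -0.5907754898071289), (63.395050048828125, 30.148609161376953), 0.020358188077807426) 
 [[ 11.9964  14.4723]
 [ 12.0071 -15.6763]
 [ 75.4022 -15.6538]
 [ 75.3915  14.4948]] toe x 75.28685179996033
[190.0095 276.6452]
```

View pics/g.png

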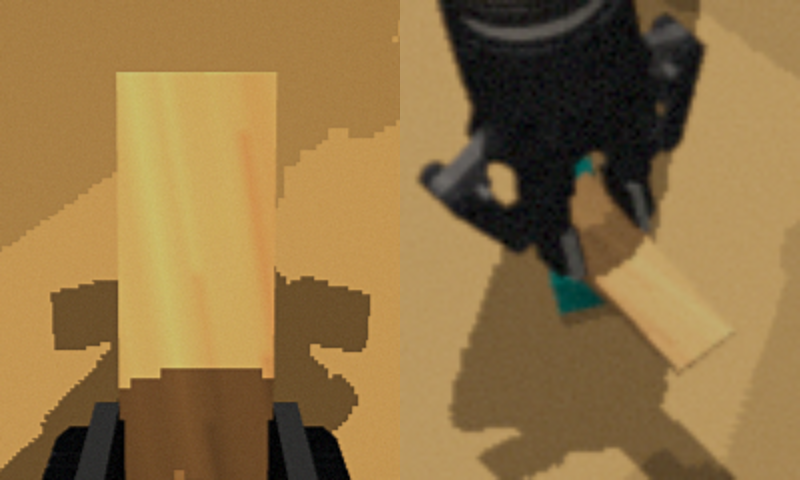

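The picture shows the wedge held square and level, toe tip at (197,72) in the left half. Its underside is about 7 mm below the TCP and the toe 75 mm ahead.

```bash
python3 -m jog '[[[0,0,0],[0,0,0.08]],[[-0.258,-0.655,0],[0,0,0]],[[-0.258,-0.655,0],[0,0,0]],[[-0.258,-0.655,0],[0,0,0]],[[-0.258,-0.655,0],[0,0,0]],[[-0.258,-0.655,0.2],[0,0,0]],[[-0.258,-0.655,0.2],[0,0,0]],[[-0.258,-0.655,0.2],[0,0,0]],[[-0.258,-0.655,0.2],[0,0,0]],[[0,0,0],[0,0,0]]]'; python3 - <<'E'
from h import *
np.set_printoptions(precision=1,suppress=True)
s=bot.observe(); P=np.array(s["tcp_pos"])
p=bot.snapshot("wrist"); save(p,"w5"); v=cloud(p).reshape(-1,3)
o=np.array([.5676,.0399]);a=-.1243;c,s=np.cos(a),np.sin(a);Rm=np.array([[c,-s],[s,c]])
L=np.c_[(v[:,:2]-o)@Rm,v[:,2]]*1000
print("tcp local",(P[:2]-o)@Rm*1000)
m=(abs(L[:,2]-62)<5)&(abs(L[:,0]+10)<75)&(abs(L[:,1])<110); T=L[m]; print(m.sum(),np.median(T[:,2]))
# front edge per y bin
for y in range(-85,90,10):
    b=T[abs(T[:,1]-y)<5]; 
    if len(b)>20: print(y,np.sort(b[:,0])[3].round(1),end="; ")
print()
for x in range(-60,60,20):
    b=T[abs(T[:,0]-x)<10]
    if len(b)>20: print(x,np.percentile(b[:,1],[.5,99.5]).round(1),end="; ")
print()
m=(abs(L[:,2]-42)<5)&(L[:,0]<-50)&(L[:,0]>-75)&(abs(L[:,1])<40); print("ledge",m.sum(),np.percentile(L[m],[2,50,98],axis=0) if m.sum()>5 else "")
E
```

```text
clock: 13.52
tcp_pos: [0.4132, 0.0608, 0.0994]
tcp_rot: [[0.993, -0.117, -0.004], [-0.117, -0.993, -0.001], [-0.004, 0.002, -1.0]]
contact_force: [0.1, -0.1, -0.3]
grip_width: 0.329
grip_force: 79.2
tcp local [-155.8    1.6]
37116 62.11489709847363
-85 -64.7; -75 -64.7; -65 -64.5; -55 -64.5; -45 -64.6; -35 -64.6; -25 -62.5; -15 -56.6; -5 -56.6; 5 -56.6; 15 -56.6; 25 -61.3; 35 -64.4; 45 -64.4; 55 -64.4; 65 -64.4; 75 -64.2; 85 -64.3; 
-60 [-88.6  88.6]; -40 [-88.6  88.6]; -20 [-89.   87.8]; 
ledge 2459 [[-64.5 -29.7  40.2]
 [-60.3   0.   42. ]
 [-56.1  29.9  43.9]]
```

View pics/w5.png

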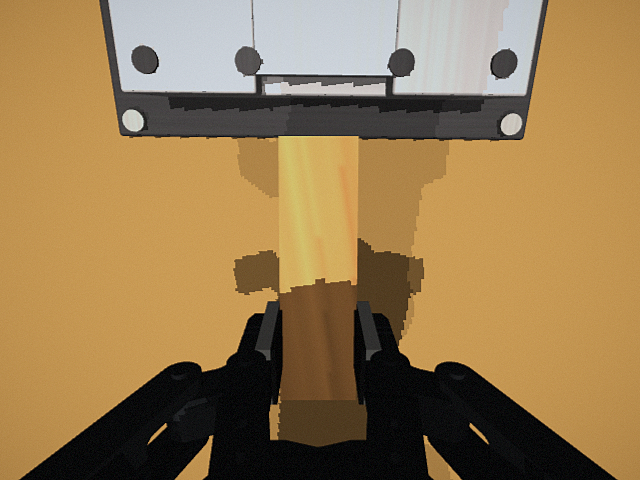

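The wrist picture shows the wedge's toe just short of the mould's front plate (318,137), lined up with the slot notch at (258–392, 75–95).

```bash
python3 -m jog '[[[0,0.03,0.4],[0,0,0.004]],[[0,0,0.4],[0,0,0]],[[0,0,0.01],[0,0,0]],[[0,0,0],[0,0,0]],[[0,0,0],[0,0,0]]]'; python3 -c "
from h import *
s=bot.observe();P=np.array(s['tcp_pos']);a=-.1243;c,n=np.cos(a),np.sin(a)
print((P[:2]-[.5676,.0399])@np.array([[c,-n],[n,c]])*1000,P,np.array(s['tcp_rot'])[:,0],np.array(s['tcp_rot'])[:,2])"
```

```text
clock: 14.2
tcp_pos: [0.4162, 0.0562, 0.0533]
tcp_rot: [[0.991, -0.13, 0.002], [-0.13, -0.991, 0.001], [0.002, -0.001, -1.0]]
contact_force: [-0.4, 0.6, 0.1]
grip_width: 0.329
grip_force: 79.2
[-152.26924462   -2.64342982] [0.41617783 0.05615533 0.05329175] [ 0.99146411 -0.13037034  0.00157552] [ 1.66556439e-03  5.81619261e-04 -9.99998444e-01]
```

```bash
python3 -m jog '[[[0,-0.03,0.045],[0,0,-0.004]],[[0,0,0],[0,0,0]],[[0,0,0],[0,0,0]]]'; python3 -m jog '[[[0.1,0,0],[0,0,0]],[[0.1,0,0],[0,0,0]],[[0.1,0,0],[0,0,0]],[[0.1,0,0],[0,0,0]],[[0,0,0],[0,0,0]],[[0,0,0],[0,0,0]]]'; cat > st.py <<'E'
from h import *
s=bot.observe();P=np.array(s['tcp_pos']);a=-.1243;c,n=np.cos(a),np.sin(a);T=np.array(s['tcp_rot'])
l=(P[:2]-[.5676,.0399])@np.array([[c,-n],[n,c]])*1000
print('toe past lip',(l[0]+75.3+56.8).round(1),'y',l[1].round(1),'underside',(P[2]*1000-7.1).round(1),'yaw',np.arctan2(T[1,0],T[0,0]).round(4),'pitch',T[2,0].round(4),'F',np.round(s['contact_force'],1))
E
python3 st.py
```

```text
clock: 14.58
tcp_pos: [0.4156, 0.0583, 0.0499]
tcp_rot: [[0.992, -0.123, 0.0], [-0.123, -0.992, 0.0], [0.0, -0.0, -1.0]]
contact_force: [0.0, -0.6, -1.2]
grip_width: 0.324
grip_force: 79.2
clock: 15.32
tcp_pos: [0.4392, 0.0551, 0.0497]
tcp_rot: [[0.992, -0.124, -0.0], [-0.124, -0.992, 0.0], [-0.0, 0.0, -1.0]]
contact_force: [-0.4, -0.9, -1.0]
grip_width: 0.33
grip_force: 79.2
toe past lip 2.8 y -0.8 underside 42.6 yaw -0.124 pitch -0.0004 F [-0.4 -0.9 -1. ]
```

Perfect entry. I'll go slightly further, then set it down on the floor until contact.

```bash
python3 -m jog '[[[0.08,0,0],[0,0,0]],[[0,0,0.01],[0,0,0]],[[0,0,0.01],[0,0,0]],[[0,0,0],[0,0,0]]]'; python3 st.py; python3 -m jog '[[[0,0,0.01],[0,0,0]],[[0,0,0],[0,0,0]],[[0,0,0],[0,0,0]]]'; python3 st.py
```

```text
clock: 15.82
tcp_pos: [0.4444, 0.0546, 0.0487]
tcp_rot: [[0.992, -0.124, 0.0], [-0.124, -0.992, 0.0], [0.0, -0.0, -1.0]]
contact_force: [-0.0, -0.3, 2.2]
grip_width: 0.328
grip_force: 79.4
toe past lip 8.0 y -0.7 underside 41.6 yaw -0.124 pitch 0.0004 F [-0.  -0.3  2.2]
clock: 16.2
tcp_pos: [0.4443, 0.0546, 0.0483]
tcp_rot: [[0.992, -0.124, 0.0], [-0.124, -0.992, 0.001], [0.0, -0.001, -1.0]]
contact_force: [-1.4, 0.3, 4.8]
grip_width: 0.328
grip_force: 79.7
toe past lip 7.9 y -0.7 underside 41.2 yaw -0.124 pitch 0.0002 F [-1.4  0.3  4.8]
```

```bash
python3 -m jog '[[[0.05,0,0],[0,0,0]],[[0.05,0,0],[0,0,0]],[[0.05,0,0],[0,0,0]],[[0.05,0,0],[0,0,0]],[[0,0,0],[0,0,0]]]'; python3 st.py; python3 -m jog '[[[0.04,0,0],[0,0,0]],[[0.04,0,0],[0,0,0]],[[0.04,0,0],[0,0,0]],[[0,0,0],[0,0,0]],[[0,0,0],[0,0,0]]]'; python3 st.py
```

```text
clock: 16.82
tcp_pos: [0.4541, 0.0533, 0.0481]
tcp_rot: [[0.992, -0.124, -0.005], [-0.124, -0.992, 0.002], [-0.005, -0.001, -1.0]]
contact_force: [-7.6, 0.8, 12.4]
grip_width: 0.326
grip_force: 80.5
toe past lip 17.8 y -0.8 underside 41.0 yaw -0.1242 pitch -0.0049 F [-7.6  0.8 12.4]
clock: 17.45
tcp_pos: [0.4577, 0.0529, 0.0478]
tcp_rot: [[0.992, -0.124, -0.012], [-0.123, -0.992, 0.004], [-0.013, -0.003, -1.0]]
contact_force: [-15.8, 1.9, 21.9]
grip_width: 0.324
grip_force: 81.6
toe past lip 21.4 y -0.7 underside 40.7 yaw -0.1238 pitch -0.0127 F [-15.8   1.9  21.9]
```

```bash
python3 -m jog '[[[0,0,-0.02],[0,0,0]],[[0,0,0],[0,0,0]],[[0,0,0],[0,0,0]]]'; python3 st.py; python3 -m jog '[[[0.04,0,0],[0,0,0]],[[0.04,0,0],[0,0,0]],[[0,0,0],[0,0,0]]]'; python3 st.py
```

```text
clock: 17.82
tcp_pos: [0.4581, 0.0528, 0.0485]
tcp_rot: [[0.992, -0.123, -0.011], [-0.123, -0.992, 0.003], [-0.011, -0.002, -1.0]]
contact_force: [-11.4, 1.7, 12.9]
grip_width: 0.328
grip_force: 80.5
toe past lip 21.9 y -0.8 underside 41.4 yaw -0.1237 pitch -0.0111 F [-11.4   1.7  12.9]
clock: 18.2
tcp_pos: [0.4591, 0.0526, 0.0478]
tcp_rot: [[0.992, -0.123, -0.019], [-0.123, -0.992, 0.005], [-0.02, -0.002, -1.0]]
contact_force: [-17.8, 3.8, 18.9]
grip_width: 0.324
grip_force: 81.5
toe past lip 22.8 y -0.9 underside 40.7 yaw -0.1235 pitch -0.0196 F [-17.8   3.8  18.9]
```

```bash
python3 -m jog '[[[0,0,-0.02],[0,0.012,0]],[[0,0,-0.01],[0,0.005,0]],[[0,0,0],[0,0,0]]]'; python3 st.py; python3 -m jog '[[[0.04,0,0],[0,0.002,0]],[[0.04,0,0],[0,0.002,0]],[[0,0,0],[0,0,0]]]'; python3 st.py
```

```text
clock: 18.58
tcp_pos: [0.4638, 0.0519, 0.0494]
tcp_rot: [[0.992, -0.123, 0.019], [-0.123, -0.992, -0.003], [0.019, 0.0, -1.0]]
contact_force: [-4.6, 0.4, -5.0]
grip_width: 0.329
grip_force: 79.3
toe past lip 27.7 y -1.0 underside 42.3 yaw -0.1235 pitch 0.019 F [-4.6  0.4 -5. ]
clock: 18.95
tcp_pos: [0.4729, 0.051, 0.0511]
tcp_rot: [[0.992, -0.124, 0.033], [-0.124, -0.992, -0.004], [0.033, 0.0, -0.999]]
contact_force: [-4.7, 0.6, -4.8]
grip_width: 0.324
grip_force: 79.3
toe past lip 36.7 y -0.8 underside 44.0 yaw -0.1239 pitch 0.0328 F [-4.7  0.6 -4.8]
```

```bash
python3 -m jog '[[[0,0,0.02],[0,-0.012,0]],[[0,0,0.015],[0,-0.008,0]],[[0,0,0],[0,0,0]],[[0,0,0],[0,0,0]]]'; python3 st.py
```

```text
clock: 19.45
tcp_pos: [0.4736, 0.0509, 0.0492]
tcp_rot: [[0.992, -0.124, 0.003], [-0.124, -0.992, -0.0], [0.003, 0.0, -1.0]]
contact_force: [-1.1, 1.3, -5.4]
grip_width: 0.325
grip_force: 79.3
toe past lip 37.5 y -0.7 underside 42.1 yaw -0.124 pitch 0.0033 F [-1.1  1.3 -5.4]
```

```bash
python3 -m jog '[[[0,0,0.015],[0,-0.001,0]],[[0,0,0],[0,0,0]],[[0,0,0],[0,0,0]]]'; python3 st.py; cat > lift.py <<'E'
from h import *
a=-.1243;c,n=np.cos(a),np.sin(a)
for nm in ("wrist","top"):
    p=bot.snapshot(nm); v=cloud(p).reshape(-1,3); L=np.c_[(v[:,:2]-[.5676,.0399])@np.array([[c,-n],[n,c]]),v[:,2]]*1000
    m=(abs(L[:,0]+5)<52)&(abs(L[:,1])<80)&(L[:,2]>55)&(L[:,2]<75)
    if m.sum()<100: print(nm,m.sum());continue
    T=L[m]; A=np.c_[T[:,:2],np.ones(len(T))]; w=np.ones(len(T),bool)
    for _ in range(8):
        k=np.linalg.lstsq(A[w],T[w,2],rcond=None)[0]; w=abs(A@k-T[:,2])<2
    print(nm,w.sum(),"angle",(-k[0]).round(4),"lift by angle",(-k[0]*136).round(1),"by height",(k@[-57,0,1]-62).round(1))
save(p,"top9")
E
python3 lift.py
```

```text
clock: 19.82
tcp_pos: [0.4736, 0.051, 0.0485]
tcp_rot: [[0.992, -0.124, 0.002], [-0.124, -0.992, 0.0], [0.002, -0.0, -1.0]]
contact_force: [-1.3, 0.3, -1.8]
grip_width: 0.327
grip_force: 79.7
toe past lip 37.4 y -0.7 underside 41.4 yaw -0.124 pitch 0.0016 F [-1.3  0.3 -1.8]
wrist 122723 angle 0.0254 lift by angle 3.5 by height 3.8
top 1477 angle 0.0292 lift by angle 4.0 by height 3.8
```

```bash
python3 -m jog '[[[0.005,0,0.015],[0,0,0]],[[0,0,0.006],[0,0,0]],[[0,0,0],[0,0,0]],[[0,0,0],[0,0,0]]]'; python3 st.py; python3 lift.py
```

```text
clock: 20.42
tcp_pos: [0.4734, 0.051, 0.048]
tcp_rot: [[0.992, -0.124, 0.0], [-0.124, -0.992, 0.002], [-0.0, -0.002, -1.0]]
contact_force: [-6.6, -0.5, 12.1]
grip_width: 0.327
grip_force: 81.2
toe past lip 37.3 y -0.7 underside 40.9 yaw -0.1242 pitch -0.0001 F [-6.6 -0.5 12.1]
wrist 123510 angle 0.0254 lift by angle 3.5 by height 3.8
top 1480 angle 0.0326 lift by angle 4.4 by height 4.2
```

```bash
python3 -m jog '[[[0,0,-0.006],[0,0,0]],[[0,0,0],[0,0,0]],[[0,0,0],[0,0,0]],[[0,0,0],[0,0,0]],[[0,0,0],[0,0,0]],[[0,0,0],[0,0,0]]]'; python3 st.py; python3 lift.py; python3 - <<'E'
from h import *
a=-.1243;c,n=np.cos(a),np.sin(a)
p=bot.snapshot("scene"); v=cloud(p).reshape(-1,3); L=np.c_[(v[:,:2]-[.5676,.0399])@np.array([[c,-n],[n,c]]),v[:,2]]*1000
m=(L[:,2]>33)&(L[:,2]<54)&(L[:,1]<-92)&(L[:,1]>-140)&(abs(L[:,0]-79)<13); print("pin",np.percentile(L[m][:,1],[2,50,98]))
print(bot.close_job())
E
```

```text
clock: 21.28
tcp_pos: [0.4734, 0.051, 0.0481]
tcp_rot: [[0.992, -0.124, 0.0], [-0.124, -0.992, 0.001], [0.0, -0.001, -1.0]]
contact_force: [-5.0, 1.7, 8.8]
grip_width: 0.33
grip_force: 80.8
toe past lip 37.3 y -0.7 underside 41.0 yaw -0.1242 pitch 0.0001 F [-5.   1.7  8.8]
wrist 123339 angle 0.0256 lift by angle 3.5 by height 3.8
top 1465 angle 0.0229 lift by angle 3.1 by height 3.4
pin [-101.58091521  -98.64042552  -92.25294036]
the job is handed in; nothing more can be done
None
```

Job handed in at about 21 s: the pin is home, and the wedge, still gripped, is pressed on the slot floor with the lip up about 3.5 mm by the cameras; while going in, it tipped and lifted the lip to an estimated 7 mm.

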